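# Switch on the X-ray console with its key

### The arm

A 6-joint arm with a two-finger parallel gripper is mounted at the origin on the work surface. World frame = base frame: x ahead of the robot, y to its left, z up, the work surface at z = 0. Lengths are in m, angles in degrees, forces in N, time in s.
With the tool pointing down it reaches from about 0.4 to 0.825 m from the base axis. Payload 7 kg.
Tool frame: the origin (TCP) lies midway between the tips of the shut fingers; the grasp point (between the pads) lies 19 mm behind it (ctrl.hold_point_z is the distance from the TCP to the grasp point, in m); z points along the fingers, x is the direction in which the jaws open and shut, and the axes are right-handed (so a half turn about z gives the same grasp; the last joint's range is limited). The gripper opens to 88 mm and grips with 3 to 60 N. Pads are 19 mm wide; open, the fingers measure 130 mm over their backs; the gripper's body (78 mm by 193 mm) begins 47 mm behind the grasp point.
Start: joints at [92.08, 20.546, 0.682, 0, -70.136, -16.507], TCP at [0.168, 0.654, 0.227] pointing down, gripper open.
Joint ranges: [-176.03, 176.03], [-82.01, 121.73], [-58.28, 71.71], [-173.87, 95.51], [-174.79, -0.11], [-173.66, 173.66]. Speed limits (degrees/s): [136.94, 136.94, 172.46, 180, 180, 180].

### API

Orientations are given as [roll, pitch, yaw] about the fixed x, y, z axes, in that order (R = Rz(yaw) Ry(pitch) Rx(roll)).
In Python, from plant import ctrl gives the robot as it stands.
- The arm moves only by the tool apply_moves, never from a script. Its argument "motion" is a list of rows, each a list of 2 entries, a list of its own where there are three numbers: the shift along the world's x, y, z in cm, then the turn about the world's z in degrees. In form: [[[tx, ty, tz], roll], ...]. A call has 1 to 10 rows; each row is the pose to reach, as a shift and turn from the pose commanded when the call began; what a row does not reach only later rows make up. A row lasts 1/10 s, in which the tool goes at most 50 mm and 8.59 degrees, less where a joint would pass 70% of its speed; a pose out of reach is approached as far as the arm can. A call with a gripper value outside its range is refused whole. "hand" is the finger opening in cm, from 0 to 8.76, set as the call begins (left out, the last holds). The fingers move at their own pace and stop on an object; the grip force is fixed at half the most. Time passes only in rows, so rows that repeat a pose let the fingers close. It gives the time, the measured TCP pose, the force and the opening at its end, in the units of the state.
- ctrl.get_obs(): the state, without advancing time (a new reading comes with each control period).
- ctrl.snapshot(name): name is "scene" or "top" or "wrist"; returns (picture, depth): 480x640x3 uint8, blue, green, red; 480x640 float32, m along the optical axis (not along the pixel's ray), 0 where there is no reading.
- ctrl.camera_model(name): a dict with "fx", "fy", "cx", "cy" (pixels), "cam_to_world" (4x4, takes a point from camera to world coordinates); the wrist camera has in their place "tool_from_camera" (4x4, takes a point from camera to tool coordinates, whose origin is the TCP and whose axes are the tool frame's). Camera axes: x right, y down, z forward; pixel columns grow to the right and rows downward; lengths in m; the calibration is good to about 2 mm. A picture is of the moment at which its call begins: read the wrist's pose just before it. camera_model takes no time and is no camera call.
- ctrl.close_job(): hands the job in, once; it reports no verdict.
The state is a dict: "clock": time; "joint_pos": joint angles; "qvel": joint speeds; "tau": joint torques, N m; "tool_pos": TCP position; "orientation": TCP orientation; "force": force on the tool from outside, world axes, zero at the start; "moment": the same for the moment, N m; "opening": finger opening in m.
Only numpy, scipy, OpenCV 4.12 (cv2) and the standard library are available. Lean on these libraries where they do the work, as an engineer would, in place of code of your own. Each camera call takes 0.05 s, during which the arm holds its last target.

### The job

Take the X-ray console's key, the one with the broad rectangular black head, out of the wooden key block, push it fully home in the key switch on the console's top, then turn it clockwise from off to on, as far as it goes. Leave the key in the switch and let go of it; leave the other key standing in the block and the headset and spirometer where they are.

Things in the scene. Friction and masses are not known exactly. Their poses are not given: they have to be found in the camera images.
- console_key: Key to use, about 30 g: flat black head 30 mm wide (x), 9 thick (y), from 4 to 36 mm above the origin; shoulder 18 x 9 mm, 4 high; steel blade 10 wide (x), 3 thick (y), 24 long below. Origin: centre of the shoulder's underside; z up to the head. Stands upright in an end slot of the block, shoulder on the block's top. The blade is symmetric: it may go in turned by half a turn about z.
- key_head (a point): Point on the console key's axis at a good gripping height, 22 mm above the key's origin (14 mm below the top of its head). Axes as the key's: the head's two flat faces look along +y and -y and are 9 mm apart.
- keyway (a point): Mouth of the key switch: centre of the slot in its brass barrel's face, 67.5 mm above the desk. Slot 12 mm long (this x) x 4.6 mm wide (y), 27 mm deep straight down, edges chamfered 1.2 mm; z up; turns with the barrel. Fully home, the key's shoulder sits on the face, its origin at this point. A steel bezel 33 mm across, 21.6 inside, rims the barrel 0.5 mm higher, 6 mm above the console's top.
- key_switch (a joint): Barrel angle, rad: 0 = off (slot points to the ring mark, towards the display), growing clockwise from above to a stop at 1.05 = on (slot points to the bar mark). Light friction (0.05 N m), no spring; it stays where left. The blade has 0.8 mm of play each side in the slot, so the barrel lags the key by up to 0.2 rad: turn the key some 1.25 rad to reach the stop.
- console: Fixed X-ray operator's console, cream plastic, 240 (x) x 340 (y) mm, flat top 62 mm high; sloping display housing along the rear (+x), up to about 105 mm high, starting 60 mm behind the slot. Origin: centre of the underside; x points from front to rear. Key switch at x -30, y +110 mm; dial 14 mm high at x -12, y -125 mm; nothing within 55 mm of the switch is higher than its bezel.
- key_block: Fixed wooden block 170 (x) x 55 (y) x 36 mm high, with three slots at x -55, 0 and +55 mm on its centre line, each 12 (x) x 4.6 (y) mm, 30 deep. The two keys stand in the end slots, either way about, their origins 36 mm above the desk; the middle slot is empty. Origin: centre of its underside.
- cupboard_key: Another key, to be left alone: all steel, with a small round thin head 25 mm across and 4 mm thick, reaching 29 mm above the block. It stands in the other end slot. Origin and axes as for the console key.
- headset: Wireless hearing-test headset lying on the desk to the right of the console, two dark ear cups 72 mm across and a headband, about 175 x 170 x 72 mm. Leave alone. Origin: on the desk between the cups.
- spirometer: White hand-held spirometer lying flat on the desk beyond the key block, 130 x 52 x 38 mm. Leave alone. Origin: centre of its underside.

How it is judged:
By the outcome, as a careful person would: the job done as asked, in the order asked, and still so for the second after the job is handed in, with the robot touching nothing.
It also fails if it takes over 48 s, if anything falls off the work surface, if the arm or the gripper's body presses on something with over 40 N, if the wrist force passes 120 N, or if a joint passes its speed limit or range.

## Working session

There is one attempt and no reset: what is moved stays moved. The work goes in short steps, Python scripts to look and compute and a tool call to move; the robot and the scene stay as the last step left them, time stands still between calls to the robot, and variables do not carry over. Pictures are saved under pics/ and viewed, and the job is handed in when it is done.

Besides the shell and the picture viewer there is one more tool, called after "Request:" by a JSON object that holds its "method" and its "body". apply_moves: Moves the arm, as the interface text tells. Its arguments: {"type":"object","properties":{"motion":{"type":"array"},"hand":{"type":"number"}},"required":["motion"]}

```bash
mkdir -p pics; ls
python3 - <<'E'
from plant import ctrl
import cv2,numpy as np
np.set_printoptions(precision=4,suppress=True)
o=ctrl.get_obs();print(o)
for n in("scene","top","wrist"):
    p,d=ctrl.snapshot(n);cv2.imwrite(f"pics/a_{n}.png",p);np.save(f"pics/a_{n}.npy",d)
    print(n,ctrl.camera_model(n))
print(ctrl.hold_point_z)
E
```

```text
pics
{'clock': 0.0, 'joint_pos': array([ 92.0786,  20.5911,   0.635 ,  -0.0214, -70.1327, -16.5058]), 'qvel': array([-0.0177, -0.0888,  0.0133,  0.0502,  0.0924,  0.0391]), 'tau': array([  0.0009, -58.2716,  29.3053,   6.9968,   0.007 ,  -0.0002]), 'tool_pos': array([0.1681, 0.6533, 0.2256]), 'orientation': array([-179.994 ,   -0.0908, -104.4345]), 'force': array([-0.0465, -0.1467, -0.3548]), 'moment': array([-0.0104,  0.0077, -0.0137]), 'opening': 0.08773788501597218}
scene {'fx': 501.9445758759599, 'fy': 501.9445758759599, 'cx': 317.39344217964464, 'cy': 240.55615160158445, 'cam_to_world': array([[ 0.2966,  0.6422, -0.7068,  1.4122],
       [ 0.9548, -0.2147,  0.2056, -0.3417],
       [-0.0198, -0.7359, -0.6769,  0.8487],
       [ 0.    ,  0.    ,  0.    ,  1.    ]])}
top {'fx': 433.3281066092328, 'fy': 433.3281066092328, 'cx': 317.0265207026116, 'cy': 241.21622507853965, 'cam_to_world': array([[ 0.0831, -0.9745,  0.2082,  0.3936],
       [-0.9965, -0.082 ,  0.0141, -0.1163],
       [ 0.0033, -0.2086, -0.978 ,  0.9931],
       [ 0.    ,  0.    ,  0.    ,  1.    ]])}
wrist {'fx': 384.23437662637593, 'fy': 384.23437662637593, 'cx': 317.71707828129206, 'cy': 233.41532111496994, 'tool_from_camera': array([[ 1.    ,  0.0005,  0.0007, -0.0006],
       [-0.0007,  0.9587,  0.2846, -0.0785],
       [-0.0005, -0.2846,  0.9587, -0.1584],
       [ 0.    ,  0.    ,  0.    ,  1.    ]])}
0.0188
```

View pics/a_scene.png

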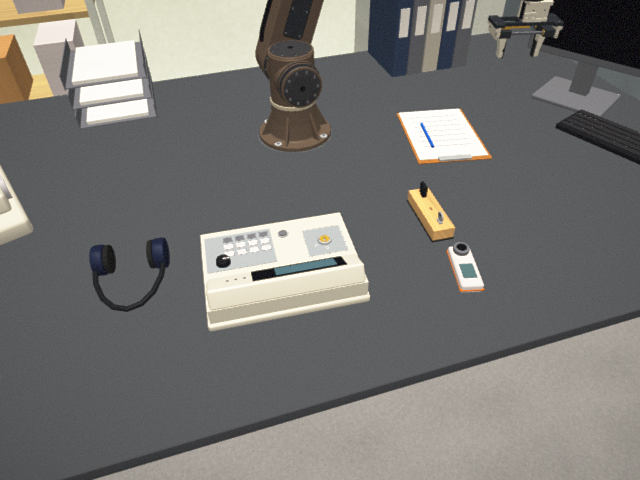

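View pics/a_top.png

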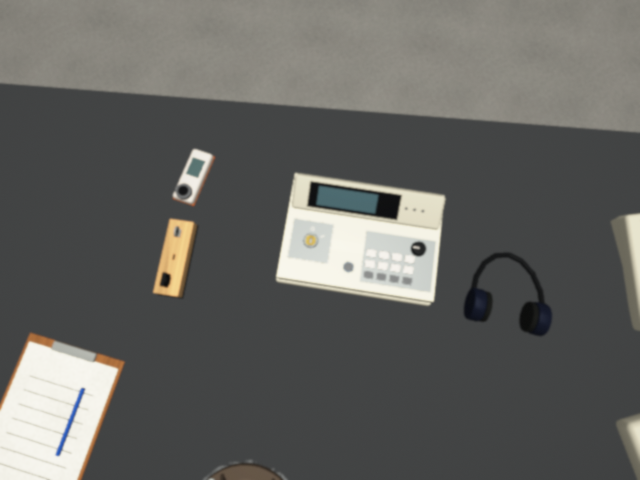

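View pics/a_wrist.png

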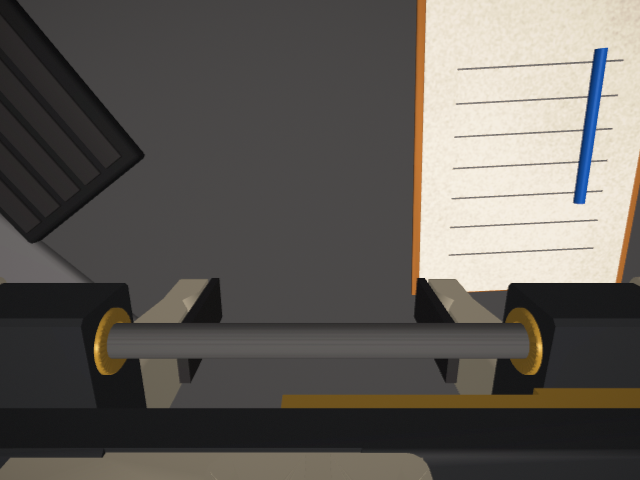

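The scene view shows the black-headed key at (424,188), near end of the block, and the steel key at (440,217). In the top view the black key is at (165,280), the block's middle at (175,258), and the brass switch at (311,240). The wrist view sees only the clipboard and keyboard.

```bash
cat > h.py <<'E'
import cv2,numpy as np
from plant import ctrl
from scipy.spatial.transform import Rotation as R
np.set_printoptions(precision=4,suppress=True)
def T(n,o=None):
    m=ctrl.camera_model(n)
    if n!="wrist": return m,m["cam_to_world"]
    W=np.eye(4);W[:3,:3]=R.from_euler('xyz',o["orientation"],degrees=True).as_matrix();W[:3,3]=o["tool_pos"]
    return m,W@m["tool_from_camera"]
def onplane(n,uv,z,o=None):
    m,M=T(n,o);uv=np.atleast_2d(uv).astype(float)
    d=np.c_[(uv[:,0]-m["cx"])/m["fx"],(uv[:,1]-m["cy"])/m["fy"],np.ones(len(uv))]@M[:3,:3].T
    s=(z-M[2,3])/d[:,2]
    return M[:3,3]+s[:,None]*d
def proj(n,P,o=None):
    m,M=T(n,o);P=np.atleast_2d(P);c=(P-M[:3,3])@M[:3,:3]
    return np.c_[c[:,0]/c[:,2]*m["fx"]+m["cx"],c[:,1]/c[:,2]*m["fy"]+m["cy"]]
def cloud(n,d,o=None):
    m,M=T(n,o);v,u=np.mgrid[:480,:640]
    c=np.stack([(u-m["cx"])/m["fx"]*d,(v-m["cy"])/m["fy"]*d,d],-1)
    return c@M[:3,:3].T+M[:3,3]
E
python3 - <<'E'
from h import *
p=cv2.imread("pics/a_top.png")
print("key top",onplane("top",(165,280),.07),"switch",onplane("top",(311,240),.0675),"scene key",onplane("scene",(424,184),.07),"sw",onplane("scene",(325,240),.0675))
hsv=cv2.cvtColor(p,cv2.COLOR_BGR2HSV)
m=cv2.inRange(hsv,(10,80,100),(30,255,255));m[:,:140]=0;m[:,220:]=0;m[310:]=0
c=max(cv2.findContours(m,0,2)[0],key=cv2.contourArea)
q=onplane("top",c[:,0],.036)[:,:2].astype(np.float32);print("block",cv2.minAreaRect(q*1000))
m=cv2.inRange(hsv,(15,0,150),(45,110,255));m[:,:250]=0;m[:,470:]=0;m[:160]=0;
c=max(cv2.findContours(m,0,2)[0],key=cv2.contourArea)
q=onplane("top",c[:,0],.05)[:,:2].astype(np.float32);print("console",cv2.minAreaRect(q*1000))
for n in("top","scene"):
    cv2.imwrite(f"pics/b_{n}.png",np.hstack([cv2.resize(cv2.imread(f"pics/a_{n}.png")[y:y+80,x:x+70],None,fx=5,fy=5,interpolation=2) for x,y in ({"top":[(140,215),(275,200)],"scene":[(400,165),(290,205)]}[n])]))
E
```

```text
key top [[0.4785 0.2134 0.07  ]] switch [[ 0.5922 -0.0896  0.0675]] scene key [[0.4798 0.2214 0.07  ]] sw [[ 0.6001 -0.0873  0.0675]]
block ((535.3015747070312, 212.8294677734375), (64.72903442382812, 174.55487060546875), 86.2747802734375)
console ((612.1610717773438, -200.8482208251953), (348.6202392578125, 253.80992126464844), 85.79450988769531)
```

View pics/b_top.png

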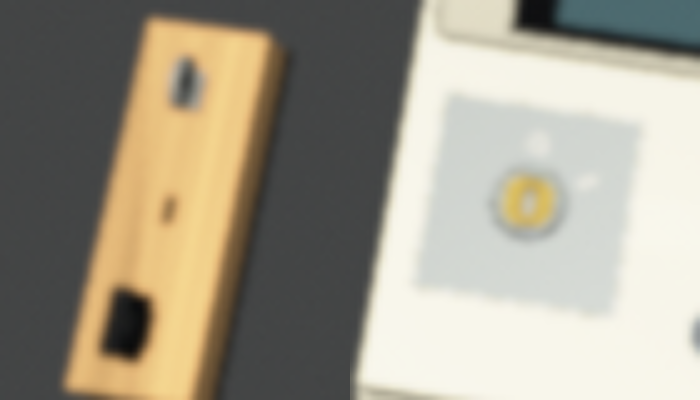

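View pics/b_scene.png

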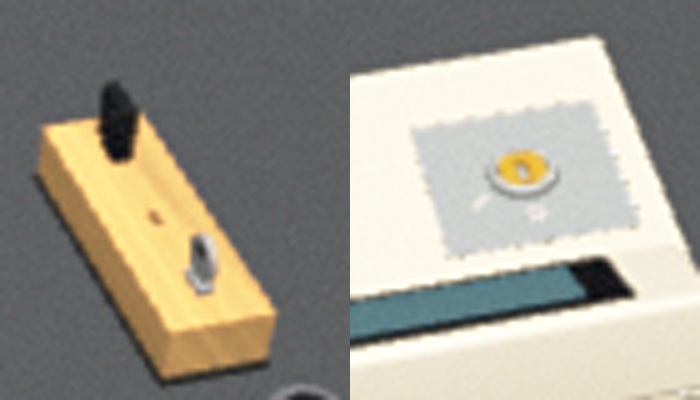

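Request:
{"method": "apply_moves", "body": {"motion": [[[3,-4.2,0],2],[[6,-8.4,-0.5],4],[[9,-12.6,-1],6],[[12,-16.8,-1.5],8],[[15,-21,-2],10],[[18,-25.2,-2],10.5],[[21,-29.4,-2],10.5],[[24,-33.6,-2],10.5],[[27,-37.8,-2],10.5],[[29.5,-41.5,-2],10.5]]}}

```text
clock: 1.15
tool_pos: [0.4582, 0.2452, 0.2067]
orientation: [-180.0, 0.0, -93.9]
force: [1.8, 0.9, 0.2]
opening: 0.0878
```

Request:
{"method": "apply_moves", "body": {"motion": [[[1.2,-1.6,0],0],[[1.6,-2.1,0],0],[[1.6,-2.1,0],0],[[1.6,-2.1,0],0]]}}

```text
clock: 1.55
tool_pos: [0.4732, 0.2265, 0.2064]
orientation: [180.0, 0.0, -93.9]
force: [-0.2, 0.9, -0.4]
opening: 0.0879
```

Run:
```python
from h import *
o=ctrl.get_obs();print(o["clock"],o["tool_pos"],o["orientation"],o["qvel"])
p,d=ctrl.snapshot("wrist");cv2.imwrite("pics/c_w.png",p);np.save("pics/c.npy",d)
import pickle;pickle.dump(o,open("pics/c.pkl","wb"))
```

```text
1.55 [0.4732 0.2265 0.2064] [179.9897   0.0005 -93.9162] [ 0.9353 -0.1673 -0.008   0.1345 -0.0243  0.1309]
```

View pics/c_w.png

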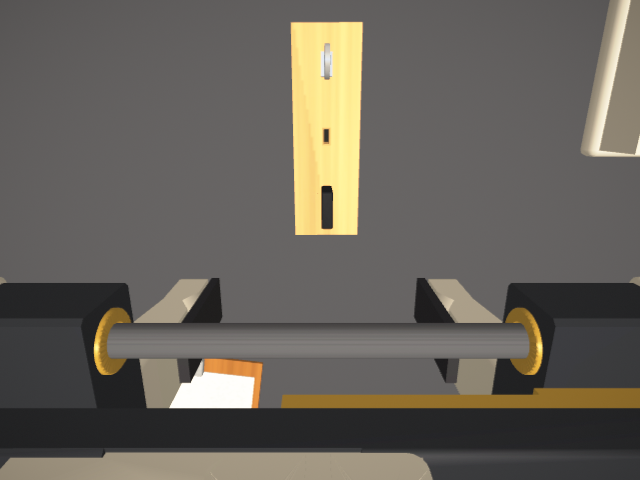

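The wrist view shows the block upright in the frame. The console key's head is at (327,207), the empty slot at (326,135) and the steel key at (327,62).

Run:
```python
from h import *
import pickle
o=pickle.load(open("pics/c.pkl","rb"));d=np.load("pics/c.npy");p=cv2.imread("pics/c_w.png")
C=cloud("wrist",d,o)
sub=C[180:235,300:350]
k=(sub[...,2]>.055)&(sub[...,2]<.09);P=sub[k];print(len(P),P.min(0),P.max(0))
t=P[P[:,2]>.069];print("top z",np.median(t[:,2]),cv2.minAreaRect((t[:,:2]*1000).astype(np.float32)), t.mean(0))
g=cv2.cvtColor(p,cv2.COLOR_BGR2HSV)
m=cv2.inRange(g,(10,80,100),(30,255,255));m[240:]=0
c=max(cv2.findContours(m,0,2)[0],key=cv2.contourArea)
q=onplane("wrist",c[:,0],.036,o)[:,:2];print("block",cv2.minAreaRect((q*1000).astype(np.float32)))
print("slot",onplane("wrist",(326,135.5),.036,o))
# dark mask of head
m=(p[175:240,305:345].max(2)<70).astype(np.uint8);ys,xs=np.nonzero(m);print(xs.min()+305,xs.max()+305,ys.min()+175,ys.max()+175)
print(onplane("wrist",[(327,187),(327,228)],.072,o))
cv2.imwrite("pics/c_z.png",cv2.resize(p[170:240,290:365],None,fx=8,fy=8,interpolation=0))
```

```text
481 [0.4683 0.2138 0.0552] [0.4981 0.2243 0.0743]
top z 0.07200404380879177 ((483.1566467285156, 219.12045288085938), (8.731285095214844, 29.378990173339844), 86.65474700927734) [0.4833 0.2191 0.072 ]
block ((537.7298583984375, 215.21429443359375), (55.915855407714844, 170.01150512695312), 86.36331939697266)
slot [[0.5382 0.2153 0.036 ]]
322 332 186 227
[[0.5013 0.2176 0.072 ]
 [0.4687 0.2196 0.072 ]]
```

View pics/c_z.png

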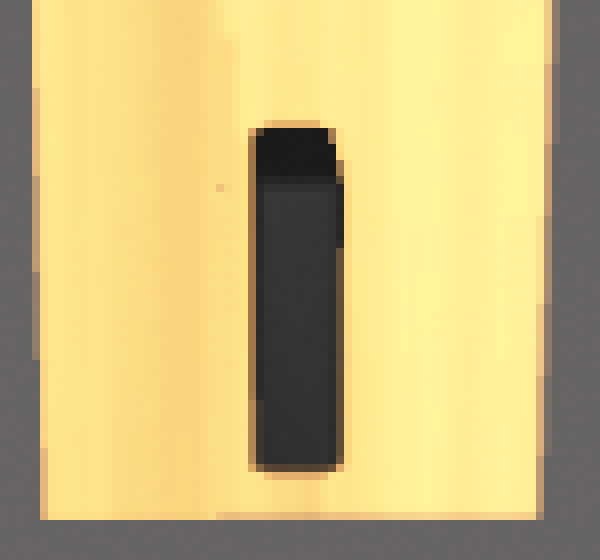

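Request:
{"method": "apply_moves", "body": {"motion": [[[0.5,-0.4,-3],0.3],[[0.98,-0.75,-6],0.3],[[0.98,-0.75,-9],0.3],[[0.98,-0.75,-12],0.3],[[0.98,-0.75,-14],0.3],[[0.98,-0.75,-15.5],0.3],[[0.98,-0.75,-16.3],0.3],[[0.98,-0.75,-16.5],0.3],[[0.98,-0.75,-16.5],0.3]], "hand": 4}}

```text
clock: 2.5
tool_pos: [0.4832, 0.2192, 0.0418]
orientation: [-180.0, 0.0, -93.6]
force: [0.0, -0.0, -0.0]
opening: 0.0401
```

Run:
```python
from h import *
o=ctrl.get_obs();print(o["clock"],o["tool_pos"],o["orientation"],o["force"],o["opening"])
p,d=ctrl.snapshot("wrist");cv2.imwrite("pics/d_w.png",p)
```

```text
2.5 [0.4832 0.2192 0.0418] [-179.9886    0.0049  -93.5653] [ 0.0415 -0.0218 -0.0422] 0.0401330841503135
```

View pics/d_w.png

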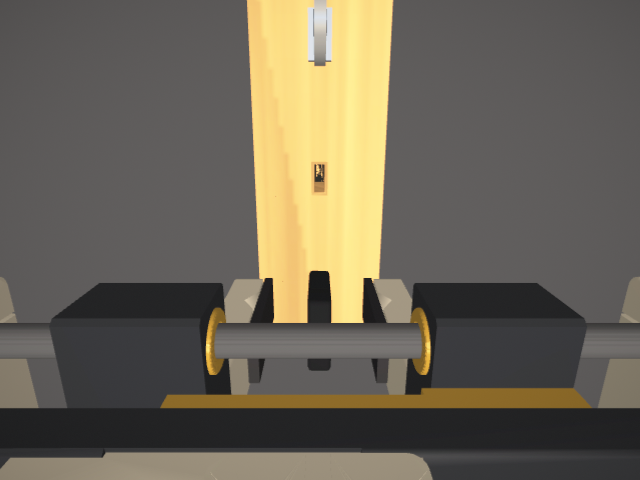

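The key's head stands centred between the pads, spanning (308–330, 272–370), so I'm closing now.

Request:
{"method": "apply_moves", "body": {"motion": [[[0,0,0],0],[[0,0,0],0],[[0,0,0],0],[[0,0,0],0],[[0,0,0],0],[[0,0,0],0],[[0,0,0],0]], "hand": 0}}

```text
clock: 3.25
tool_pos: [0.4834, 0.2185, 0.0417]
orientation: [-180.0, 0.0, -93.6]
force: [-0.4, -0.4, 2.2]
opening: 0.0085
```

Request:
{"method": "apply_moves", "body": {"motion": [[[0,0,0.3],0],[[0,0,1],0],[[0,0,2],0],[[0,0,3.5],0],[[0,0,6],0],[[0,0,9],0],[[0,0,12],0],[[0,0,14],0],[[0,0,15],0],[[0,0,15],0]]}}

```text
clock: 4.25
tool_pos: [0.4838, 0.219, 0.1932]
orientation: [-179.9, 0.1, -93.6]
force: [0.0, 0.3, -0.7]
opening: 0.0087
```

Request:
{"method": "apply_moves", "body": {"motion": [[[1,-3,0],0],[[2,-7,0],0],[[3,-11,0],0],[[4,-15,0],0],[[5,-19,0],0],[[6,-23,0],0],[[7,-27,0],0],[[8,-29.5,0],0],[[8.5,-30.7,0],0],[[8.5,-30.7,0],0]]}}

```text
clock: 5.25
tool_pos: [0.5679, -0.0898, 0.1899]
orientation: [179.9, -0.0, -93.8]
force: [-0.4, -0.5, -0.6]
opening: 0.0091
```

Request:
{"method": "apply_moves", "body": {"motion": [[[0,0,0],0],[[0,0,0],0]]}}

```text
clock: 5.45
tool_pos: [0.5679, -0.0875, 0.1912]
orientation: [180.0, 0.0, -93.6]
force: [-0.3, -0.2, 0.4]
opening: 0.009
```

Run:
```python
from h import *
import pickle
o=ctrl.get_obs();print(o["clock"],o["tool_pos"],o["orientation"],o["force"],o["opening"])
p,d=ctrl.snapshot("wrist");cv2.imwrite("pics/e_w.png",p);np.save("pics/e.npy",d);pickle.dump(o,open("pics/e.pkl","wb"))
```

```text
5.45 [ 0.5679 -0.0875  0.1912] [179.964    0.0051 -93.5752] [-0.3486 -0.1757  0.4031] 0.009003054181002687
```

View pics/e_w.png

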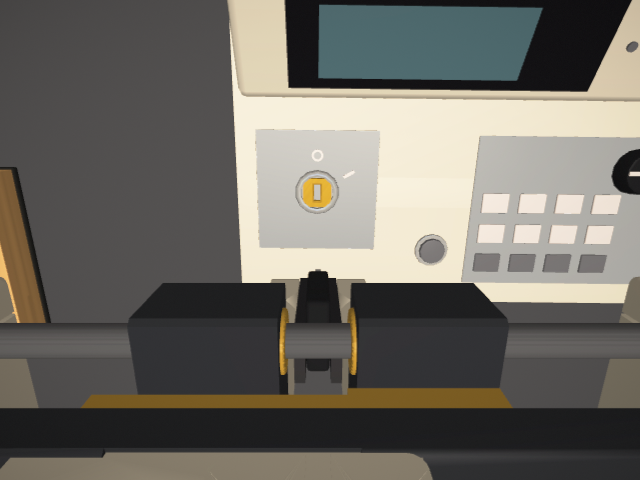

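The wrist view shows the brass barrel at (317,191) with its slot upright, the ring mark at (317,156) and the bar mark at (349,174). The key is in the jaws, with its head's top corner at (318,275).

Run:
```python
from h import *
import pickle
o=pickle.load(open("pics/e.pkl","rb"));d=np.load("pics/e.npy");p=cv2.imread("pics/e_w.png")
hsv=cv2.cvtColor(p,cv2.COLOR_BGR2HSV)
m=cv2.inRange(hsv,(12,120,120),(35,255,255));m[:160]=0;m[225:]=0;m[:,:285]=0;m[:,350:]=0
c=max(cv2.findContours(m,0,1)[0],key=cv2.contourArea)
q=onplane("wrist",c[:,0],.0675,o)[:,:2]*1000
print("barrel",cv2.fitEllipse(q.astype(np.float32)),cv2.minEnclosingCircle(q.astype(np.float32)))
# slot: hole in barrel
f=np.zeros_like(m);cv2.drawContours(f,[c],-1,255,-1);s=cv2.erode(f,np.ones((5,5)))&~m
c2=max(cv2.findContours(s,0,1)[0],key=cv2.contourArea);q=onplane("wrist",c2[:,0],.0675,o)[:,:2]*1000
print("slot",cv2.minAreaRect(q.astype(np.float32)),cv2.boundingRect(c2),q.mean(0))
C=cloud("wrist",d,o);print("z top",np.median(C[230:240,270:360,2]),"barrel",np.median(C[180:200,305:312,2]))
# label plate
m=((hsv[...,1]<25)&(p.max(2)>120)&(p.max(2)<225)).astype(np.uint8);m[:110]=0;m[262:]=0;m[:,:245]=0;m[:,392:]=0
c3=max(cv2.findContours(m,0,1)[0],key=cv2.contourArea);q=onplane("wrist",c3[:,0],.062,o)[:,:2]*1000
print("plate",cv2.minAreaRect(q.astype(np.float32)))
# console left edge
e=[]
for v in range(110,270,2):
    r=p[v,200:260].max(1).astype(int);i=np.argmax(r>150);e.append((200+i,v))
q=onplane("wrist",e,.062,o);l=np.polyfit(q[:,0],q[:,1],1);print("edge angle",np.degrees(np.arctan(l[0])))
r=onplane("wrist",[(317.5,156),(349,174.5)],.062,o);print("marks",r)
cv2.imwrite("pics/e_z.png",np.hstack([cv2.resize(p[140:220,280:360],None,fx=5,fy=5,interpolation=0),cv2.resize(p[255:335,278:358],None,fx=5,fy=5,interpolation=0)]))
```

```text
barrel ((594.3998413085938, -88.18916320800781), (21.627944946289062, 22.4808349609375), 80.48187255859375) ((594.3003540039062, -88.13066101074219), 11.803595542907715)
slot ((594.5972900390625, -88.53154754638672), (4.462367534637451, 10.514317512512207), 86.3043441772461) (314, 185, 7, 15) [594.7522 -88.4213]
z top 0.06323006840419773 barrel 0.06763049919915118
plate ((594.1573486328125, -88.21208953857422), (89.88565826416016, 89.86598205566406), 85.76485443115234)
edge angle -4.199382451638156
marks [[ 0.6203 -0.0905  0.062 ]
 [ 0.6053 -0.1131  0.062 ]]
```

View pics/e_z.png

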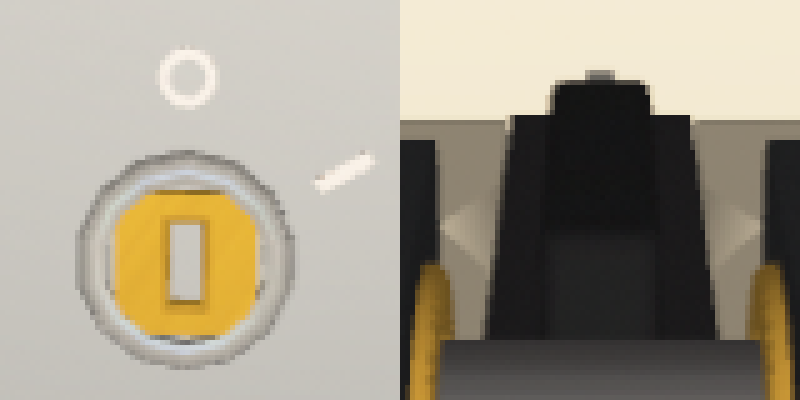

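Request:
{"method": "apply_moves", "body": {"motion": [[[1,-0.1,-1],-0.6],[[2,-0.12,-3],-0.6],[[2.6,-0.12,-5],-0.6],[[2.68,-0.12,-7],-0.6],[[2.68,-0.12,-8],-0.6],[[2.68,-0.12,-8.2],-0.6],[[2.68,-0.12,-8.2],-0.6],[[2.68,-0.12,-8.2],-0.6]]}}

```text
clock: 6.3
tool_pos: [0.5958, -0.0896, 0.1106]
orientation: [-179.9, 0.0, -94.2]
force: [0.4, -0.1, -0.1]
opening: 0.0092
```

Run:
```python
from h import *
import pickle
o=ctrl.get_obs();print(o["clock"],o["tool_pos"],o["orientation"],o["force"],o["opening"],o["qvel"])
p,d=ctrl.snapshot("wrist");cv2.imwrite("pics/f_w.png",p);np.save("pics/f.npy",d);pickle.dump(o,open("pics/f.pkl","wb"))
k=np.array([.0]);
b=o["tool_pos"];print("tip expected px",proj("wrist",b+[-.0003,0.0004,-.0297],o))
print("slot px",proj("wrist",[.5945,-.0884,.0675],o))
cv2.imwrite("pics/f_z.png",cv2.resize(p[200:340,240:400],None,fx=5,fy=4.2,interpolation=0))
s,_=ctrl.snapshot("scene");cv2.imwrite("pics/f_s.png",cv2.resize(s[190:290,260:390],None,fx=6,fy=6,interpolation=2))
```

```text
6.3 [ 0.5958 -0.0896  0.1106] [-179.9071    0.0076  -94.2095] [ 0.3719 -0.0588 -0.0833] 0.00915094410554659 [-0.049  -0.3695  0.0579 -0.0763  0.0215  0.035 ]
tip expected px [[317.3984 275.3128]]
slot px [[316.1928 267.7701]]
```

View pics/f_z.png

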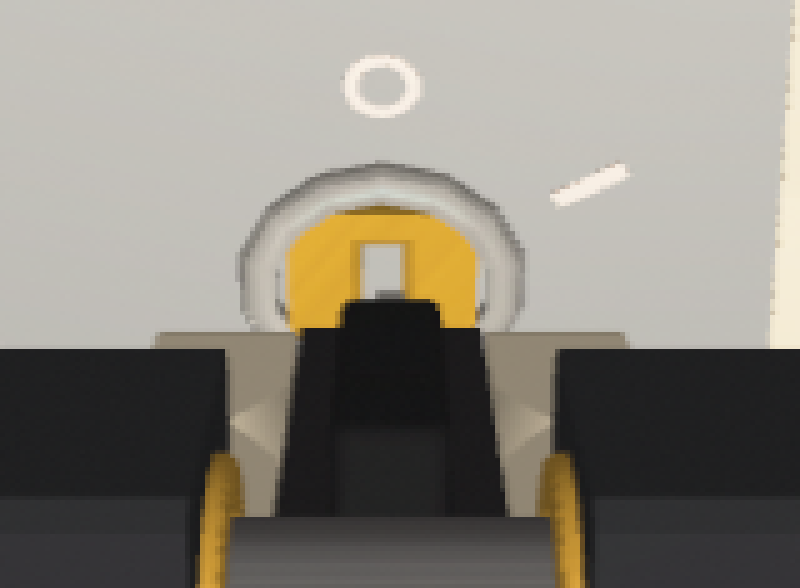

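View pics/f_s.png

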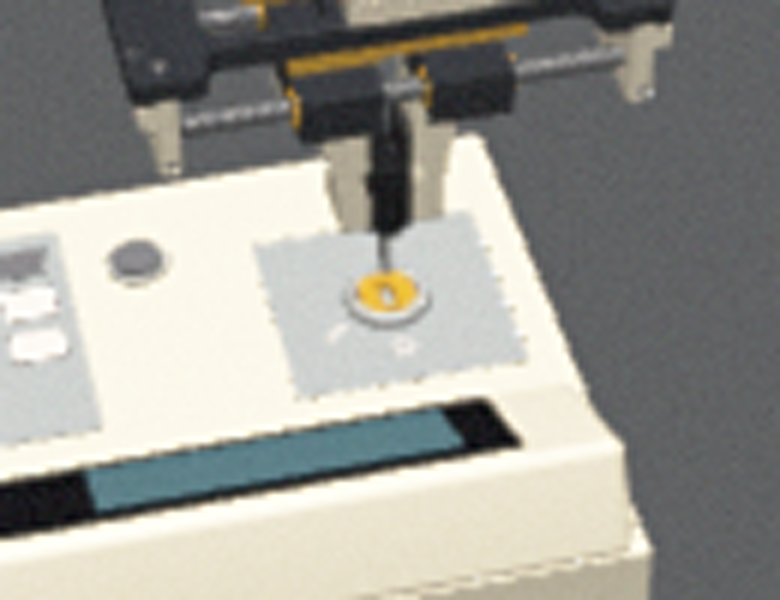

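Run:
```python
from h import *
import pickle
o=pickle.load(open("pics/f.pkl","rb"));p=cv2.imread("pics/f_w.png");d=np.load("pics/f.npy")
C=cloud("wrist",d,o)
print(p[250:275,317].max(1),C[262:272,317])
for v in (268.5,269.5): print("blade front edge",onplane("wrist",(317.6,v),.0808,o))
print("slot far edge",onplane("wrist",[(316.4,257.0),(316.4,258)],.0675,o))
print(ctrl.get_obs()["tool_pos"])
```

```text
[139 223 222 222 221 221 221 194 193 195 195 195 193 194 194 193 193 193
 189 127 104  41  21  21  21] [[ 0.6739 -0.0949  0.2691]
 [ 0.5956 -0.0889  0.063 ]
 [ 0.5949 -0.0889  0.0627]
 [ 0.5944 -0.0888  0.063 ]
 [ 0.594  -0.0888  0.0636]
 [ 0.5933 -0.0888  0.0633]
 [ 0.5925 -0.0887  0.0628]
 [ 0.6004 -0.0893  0.0843]
 [ 0.5999 -0.0893  0.0845]
 [ 0.6104 -0.0901  0.1118]]
blade front edge [[ 0.5993 -0.0895  0.0808]]
blade front edge [[ 0.5987 -0.0895  0.0808]]
slot far edge [[ 0.6009 -0.089   0.0675]
 [ 0.6003 -0.0889  0.0675]]
[ 0.5956 -0.0896  0.1106]
```

Request:
{"method": "apply_moves", "body": {"motion": [[[-0.05,0.07,0],0],[[-0.05,0.07,-0.5],0],[[-0.05,0.07,-1],0],[[-0.05,0.07,-1.2],0],[[-0.05,0.07,-1.4],0],[[-0.05,0.07,-1.6],0],[[-0.05,0.07,-1.8],0],[[-0.05,0.07,-1.9],0],[[-0.05,0.07,-1.9],0]]}}

```text
clock: 7.3
tool_pos: [0.5945, -0.089, 0.0904]
orientation: [180.0, -0.0, -94.2]
force: [-0.1, 0.7, 0.2]
opening: 0.0088
```

Run:
```python
from h import *
o=ctrl.get_obs();print(o["clock"],o["tool_pos"],o["orientation"],o["force"],o["moment"],o["opening"])
p,d=ctrl.snapshot("wrist");cv2.imwrite("pics/g_z.png",cv2.resize(p[200:340,240:400],None,fx=5,fy=4.2,interpolation=0))
```

```text
7.3 [ 0.5945 -0.089   0.0904] [179.9806  -0.0043 -94.2281] [-0.0949  0.6731  0.2386] [-0.0195  0.0322 -0.0415] 0.008836902365593823
```

View pics/g_z.png

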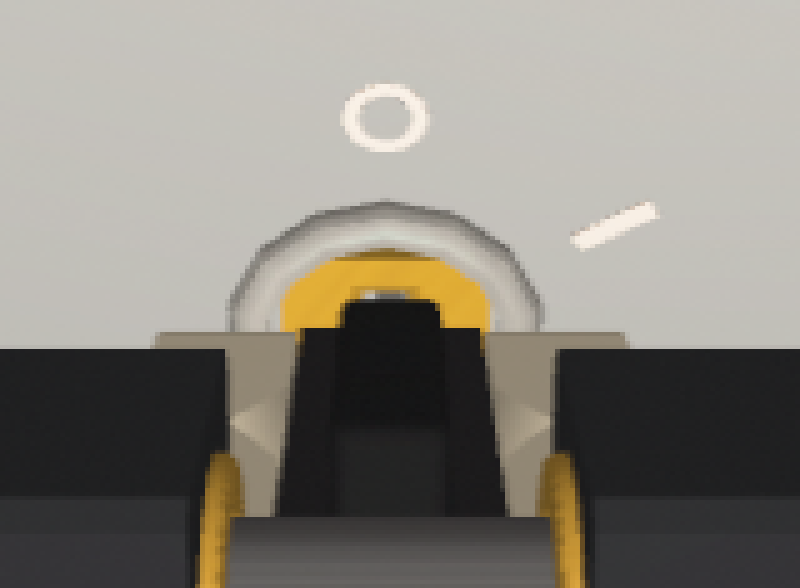

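The blade is about 7 mm into the slot with no contact force (slot edge still visible at about (316,270)). I'll keep pushing down.

Request:
{"method": "apply_moves", "body": {"motion": [[[0,0,-0.3],0],[[0,0,-0.6],0],[[0,0,-0.9],0],[[0,0,-1.2],0],[[0,0,-1.4],0],[[0,0,-1.6],0],[[0,0,-1.7],0],[[0,0,-1.7],0]]}}

```text
clock: 8.15
tool_pos: [0.5946, -0.089, 0.0735]
orientation: [180.0, -0.0, -94.2]
force: [0.3, 0.3, 0.1]
opening: 0.0088
```

Request:
{"method": "apply_moves", "body": {"motion": [[[0,0,-0.05],0],[[0,0,-0.1],0],[[0,0,-0.1],0]]}}

```text
clock: 8.45
tool_pos: [0.5947, -0.089, 0.0732]
orientation: [-180.0, -0.0, -94.2]
force: [-1.7, 0.0, 4.7]
opening: 0.0087
```

Request:
{"method": "apply_moves", "body": {"motion": [[[0,0,-0.05],0],[[0,0,-0.1],0],[[0,0,-0.1],0]]}}

```text
clock: 8.75
tool_pos: [0.5948, -0.089, 0.0731]
orientation: [-179.9, -0.0, -94.2]
force: [-4.3, 1.5, 12.0]
opening: 0.0088
```

Run:
```python
from h import *
o=ctrl.get_obs();print(o["clock"],o["tool_pos"],o["orientation"],o["force"],o["moment"],o["opening"])
p,d=ctrl.snapshot("wrist");cv2.imwrite("pics/i_z.png",cv2.resize(p[200:340,240:400],None,fx=5,fy=4.2,interpolation=0))
s,_=ctrl.snapshot("scene");cv2.imwrite("pics/i_s.png",cv2.resize(s[190:290,260:390],None,fx=6,fy=6,interpolation=2))
```

```text
8.75 [ 0.5948 -0.089   0.0731] [-179.9437   -0.0105  -94.1959] [-4.287   1.4941 11.9934] [ 0.5369  1.7449 -0.0143] 0.008816190177509687
```

View pics/i_z.png

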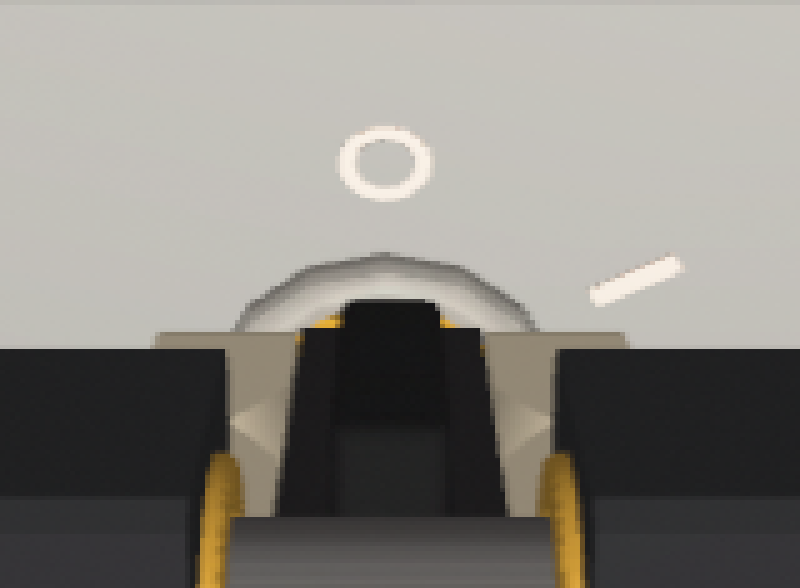

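View pics/i_s.png

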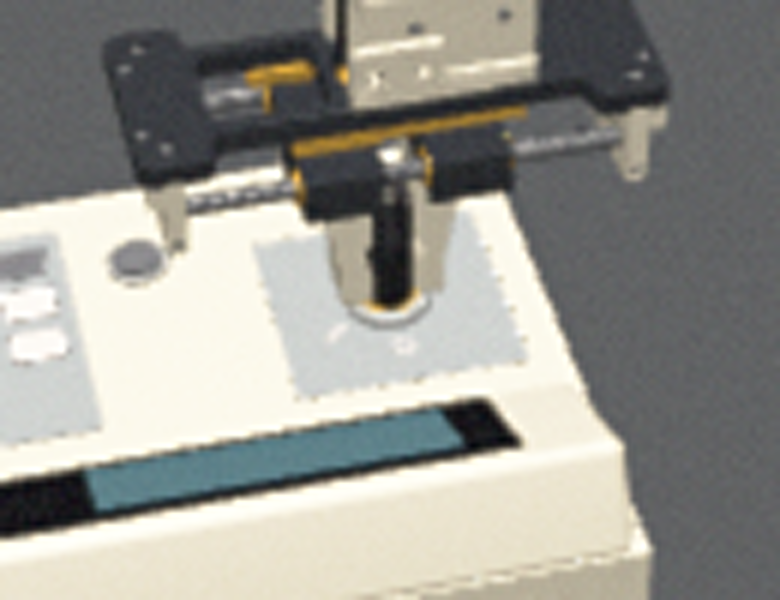

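The key is home: the TCP is at the predicted 73.1 mm, 12 N pushes up, and the shoulder is on the barrel in both views. I'll ease the push and turn clockwise.

Request:
{"method": "apply_moves", "body": {"motion": [[[0,0,0.1],0],[[0,0,0.1],-4],[[0,0,0.1],-10],[[0,0,0.1],-17],[[0,0,0.1],-24],[[0,0,0.1],-31],[[0,0,0.1],-38],[[0,0,0.1],-45],[[0,0,0.1],-52],[[0,0,0.1],-58]]}}

```text
clock: 9.85
tool_pos: [0.5941, -0.0903, 0.0732]
orientation: [-179.9, -0.1, -152.5]
force: [-3.1, -6.0, 7.5]
opening: 0.009
```

Run:
```python
from h import *
o=ctrl.get_obs();print(o["clock"],o["tool_pos"],o["orientation"],o["force"],o["moment"],o["joint_pos"])
```

```text
9.85 [ 0.5941 -0.0903  0.0732] [-179.9371   -0.0859 -152.4905] [-3.1115 -6.0063  7.4584] [-2.2743  1.2259  0.0206] [ 10.028   21.6629 -19.7981   0.1144 -48.6021  17.4058]
```

Request:
{"method": "apply_moves", "body": {"motion": [[[0,0,0],-3],[[0,0,0],-6],[[0,0,0],-9],[[0,0,0],-11],[[0,0,0],-11],[[0,0,0],-11]]}}

```text
clock: 10.45
tool_pos: [0.5937, -0.0904, 0.0732]
orientation: [-179.9, -0.1, -163.2]
force: [-3.6, -5.8, 7.0]
opening: 0.0088
```

Run:
```python
from h import *
o=ctrl.get_obs();print(o["clock"],o["tool_pos"],o["orientation"],o["force"],o["moment"],o["joint_pos"],o["tau"])
```

```text
10.45 [ 0.5937 -0.0904  0.0732] [-179.929    -0.1109 -163.2266] [-3.6008 -5.844   6.9627] [-2.1837  1.4758  0.0387] [ 10.0215  21.6518 -19.818    0.1113 -48.632    6.6784] [  3.794  -50.3377  24.2497   3.6417   1.9271  -0.0879]
```

Request:
{"method": "apply_moves", "body": {"motion": [[[0,0,0],-2],[[0,0,0],-4],[[0,0,0],-4],[[0,0,0],-4]]}}

```text
clock: 10.85
tool_pos: [0.5936, -0.0905, 0.0732]
orientation: [-179.9, -0.1, -167.2]
force: [-4.1, -5.4, 7.4]
opening: 0.0088
```

Run:
```python
from h import *
o=ctrl.get_obs();print(o["clock"],o["tool_pos"],o["orientation"],o["force"],o["moment"],o["joint_pos"][5],o["tau"][5])
```

```text
10.85 [ 0.5936 -0.0905  0.0732] [-179.9221   -0.1216 -167.2256] [-4.0915 -5.4006  7.4041] [-2.2611  1.673   0.0726] 2.6811847741646084 -0.092844448518008
```

Request:
{"method": "apply_moves", "body": {"motion": [[[0,0,0],-2],[[0,0,0],-4],[[0,0,0],-4],[[0,0,0],-4]]}}

```text
clock: 11.25
tool_pos: [0.5934, -0.0905, 0.0731]
orientation: [-179.9, -0.1, -171.2]
force: [-4.7, -7.2, 8.3]
opening: 0.0092
```

Run:
```python
from h import *
o=ctrl.get_obs();print(o["clock"],o["tool_pos"],o["orientation"],o["force"],o["moment"],o["joint_pos"][5],o["tau"][5])
p,d=ctrl.snapshot("wrist");cv2.imwrite("pics/j_w.png",p)
```

```text
11.25 [ 0.5934 -0.0905  0.0731] [-179.913    -0.138  -171.2157] [-4.7046 -7.2105  8.3461] [-2.0899  1.8803  0.1996] -1.311554395536535 -0.21987122017890215
```

View pics/j_w.png

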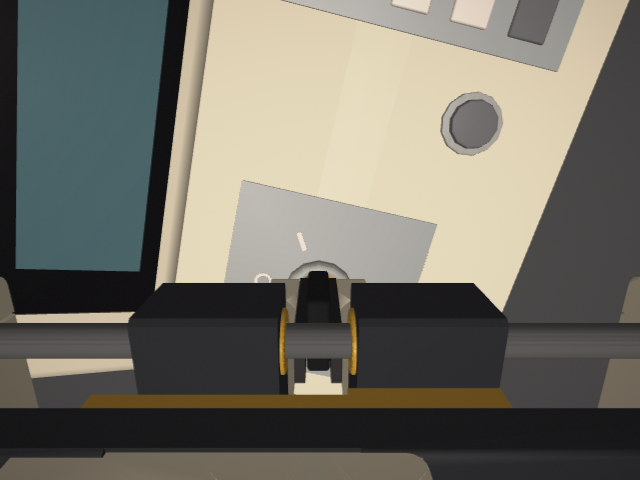

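Request:
{"method": "apply_moves", "body": {"motion": [[[0,0,0],-2],[[0,0,0],-3],[[0,0,0],-3]]}}

```text
clock: 11.6
tool_pos: [0.5932, -0.0903, 0.0731]
orientation: [-179.9, -0.1, -174.2]
force: [-5.2, -5.6, 8.2]
opening: 0.0092
```

Run:
```python
from h import *
o=ctrl.get_obs();print(o["clock"],o["tool_pos"],o["orientation"],o["force"],o["moment"],o["joint_pos"][5],o["tau"][5])
```

```text
11.6 [ 0.5932 -0.0903  0.0731] [-179.916    -0.1471 -174.2429] [-5.2221 -5.6048  8.1559] [-1.7697  2.1426  0.2297] -4.33758459099428 -0.4867282323539257
```

The torque rose steeply at 80° of turn (0.09 → 0.22 → 0.49 N m), so the barrel is against its stop. I'll ease back a little to unload it, then release.

Request:
{"method": "apply_moves", "body": {"motion": [[[0,0,0.05],2],[[0,0,0.05],3],[[0,0,0.05],3]]}}

```text
clock: 11.9
tool_pos: [0.5933, -0.0903, 0.0732]
orientation: [-179.9, -0.1, -171.2]
force: [-3.7, -4.8, 4.9]
opening: 0.0091
```

Request:
{"method": "apply_moves", "body": {"motion": [[[0,0,0],0],[[0,0,0],0],[[0,0,0],0],[[0,0,0],0],[[0,0,0],0],[[0,0,0],0]], "hand": 4}}

```text
clock: 12.5
tool_pos: [0.5946, -0.0889, 0.073]
orientation: [180.0, 0.0, -171.2]
force: [-0.2, -0.6, 0.8]
opening: 0.0398
```

Run:
```python
from h import *
o=ctrl.get_obs();print(o["clock"],o["tool_pos"],o["orientation"],o["force"],o["moment"],o["opening"])
p,d=ctrl.snapshot("wrist");cv2.imwrite("pics/k_w.png",p)
```

```text
12.5 [ 0.5946 -0.0889  0.073 ] [ 179.9982    0.0021 -171.219 ] [-0.2445 -0.5727  0.8314] [ 0.0486 -0.0201 -0.0105] 0.03979062793799837
```

View pics/k_w.png

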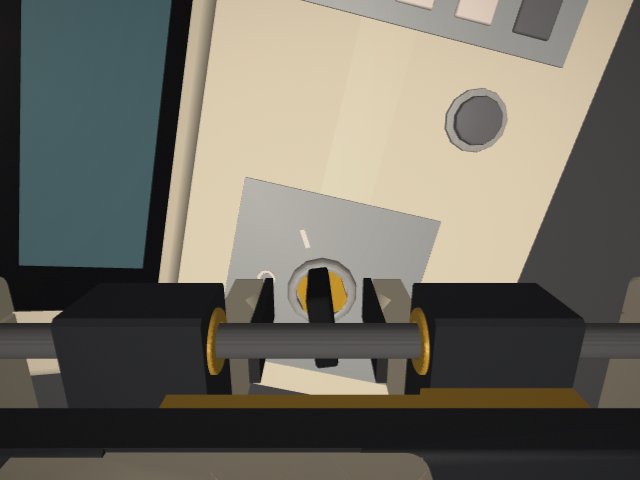

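The jaws have released, and the key stands free in the barrel at (320,310). Next is a straight lift and a check.

Request:
{"method": "apply_moves", "body": {"motion": [[[0,0,1],0],[[0,0,3],0],[[0,0,6],0],[[0,0,9],0],[[0,0,12],0],[[-2,0,13],0],[[-4,0,13],0],[[-5,0,13],0],[[-5,0,13],0]]}}

```text
clock: 13.45
tool_pos: [0.5437, -0.089, 0.2039]
orientation: [180.0, 0.1, -171.2]
force: [0.6, -0.6, -0.3]
opening: 0.0401
```

Run:
```python
from h import *
import pickle
o=ctrl.get_obs();print(o["clock"],o["tool_pos"],o["orientation"],o["force"],o["opening"])
p,d=ctrl.snapshot("wrist");cv2.imwrite("pics/l_w.png",p);np.save("pics/l.npy",d);pickle.dump(o,open("pics/l.pkl","wb"))
C=cloud("wrist",d,o)
k=(C[...,2]>.085)&(C[...,2]<.115)&(np.hypot(C[...,0]-.5945,C[...,1]+.0884)<.03)
t=C[k];t=t[t[:,2]>.1];print(len(t),np.median(t[:,2]),cv2.minAreaRect((t[:,:2]*1000).astype(np.float32)))
s,_=ctrl.snapshot("scene");cv2.imwrite("pics/l_s.png",s)
```

```text
13.45 [ 0.5437 -0.089   0.2039] [ 179.9944    0.051  -171.2177] [ 0.6014 -0.5707 -0.3007] 0.04010329897411252
556 0.10353917352076031 ((594.4212036132812, -88.68840026855469), (9.293366432189941, 30.019317626953125), 15.74457836151123)
```

View pics/l_w.png

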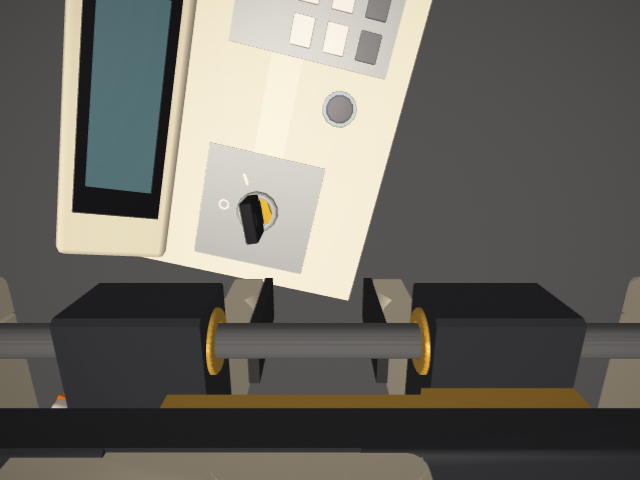

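View pics/l_s.png

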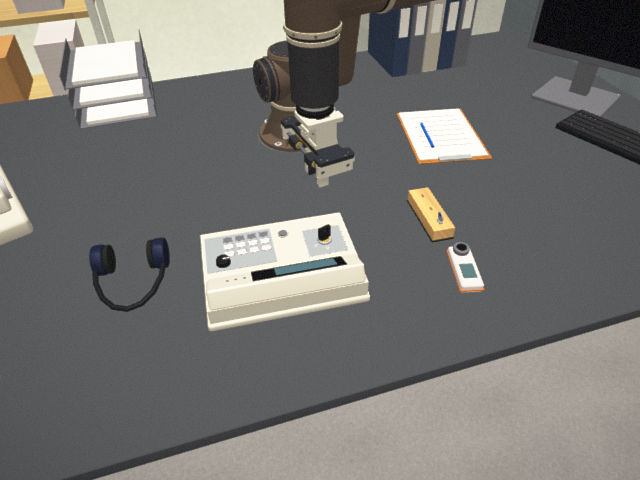

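The key stands alone in the switch: its head top is at 103.5 mm, exactly home, with its long side turned 70° clockwise, past the bar mark at (246,179). The scene view shows the steel key, headset and spirometer in place.

Run:
```python
from plant import ctrl
print(ctrl.close_job(), ctrl.get_obs()["clock"])
```

```text
the job is handed in; nothing more can be done
the job is handed in; nothing more can be done
```

The console key is out of the block, pushed fully home in the key switch, turned clockwise to the stop, and released. I handed the job in at about 13.5 s on the clock.

- **Key home:** its head top measured 103.5 mm high, which is the barrel face plus 36 mm. It stands centred at (0.594, -0.089), within about 0.5 mm of the measured slot centre.
- **Turned to on:** the gripper turned 80°, and the wrist torque rose from 0.09 to 0.49 N m at the end, so the barrel was against its stop. After release the key's head stands about 70° (1.22 rad) clockwise of off. Less the play in the slot (0.16–0.2 rad), that puts the barrel at about 1.02–1.06 rad; the stop is at 1.05. I could not see the barrel angle directly because the key covers the slot.
- **Forces:** side forces of about 6 N built up while turning and vanished on release. The highest reading was 12 N pushing up, when I pressed the key home.
- **Left alone:** the last scene picture shows the steel key still in the block and the headset and spirometer where they were. The gripper is open and clear of everything.

No check failed. One disagreed: the key's x position in the gripper differed by about 1 mm between measurements, which was within the slot's play and chamfer.

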